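Lever the snap lid off a tumbler barrel

TASK

Open the loaded tumbler barrel: with the lid lever, leaning its blade on the barrel's outer rim, prise up the lug of the lid until that side springs out of its catches and stays up by itself. Then lay the lever down on the bench, pull the lid off by its knob and lay it gently, knob up, flat on the bench clear of the barrel. Keep the barrel standing where it is, do not lift or tip it, and leave the other things in place.

Things in the scene. Friction and masses are not known exactly. Their poses are not given: they have to be found in the camera images.
- barrel: black rubber tumbler barrel on the bench, 120 mm across, 88 high, about 2.8 kg with its steel shot. Origin: centre of its underside, z up, x towards the lid's lug. Top, from the outside in: outer rim wall (radius 60 to 56 mm, top at 88), open gutter (floor at 70), neck of the mouth (radius 37.5 to 33, top at 84) that the lid plugs
- rim_edge (a point): point on the barrel: inner top edge of the outer rim wall, straight outside the lug, where a steel-topped pad 28 mm wide thickens the rim outwards to 69 mm from the axis; there the lever's blade leans. The lower edge of the seated lug lies 10 mm nearer the barrel's axis and 4 mm lower
- lid: aluminium plug lid, 160 g. Origin: centre of the plug's underside, z towards the knob, x towards the lug. Plug 63 mm across, 12 deep; its bead snaps behind sprung catches in the neck (two by the lug, one across from it). Flange 78 mm across, 12 to 17 above the origin; round knob 26 mm across, 17 to 43 above it. Pulled while fully seated, it may lift the barrel
- lug (a point): middle of the lower outer edge of the lug, a flat ear 26 mm wide, 5 thick, on the lid's flange, reaching out over the gutter to 46 mm from the lid's axis. Seated it is 84 mm above the bench, 14 above the gutter floor; sprung out, it stays 8 mm or more higher
- knob (a point): point on the axis of the lid's knob, 30 mm above the lid's origin (half way up the knob)
- lever: lid lever lying on the bench, 185 mm long: wooden handle (98 mm long, 20 wide, 18 high) and flat steel blade (85 mm long, 12 wide, 3 thick, wide side level). Origin: on the bench under the middle of its length; x towards the blade's tip, z up
- lever_tip (a point): middle of the blade's end edge, at mid-thickness: 90 mm along x from the lever's origin, 9 mm above it
- lever_grip (a point): where to hold the handle: 35 mm behind the lever's origin, 125 mm from the tip, on the axis of the handle, 9 mm above the bench as it lies; grip across the 20 mm width
- ring_clamp: wooden ring clamp, 26x144x24 mm; a bystander, loose on the bench; origin: centre of its underside
- bench_block: bright steel bench block, 62x62x18 mm; a bystander, loose on the bench; origin: centre of its underside
- wax_block: carving-wax block, 34x62x22 mm; a bystander, loose on the bench; origin: centre of its underside
- ring_dish: shallow round dish with ring blanks, 61 mm across, 14 mm high; a bystander, loose on the bench; origin: centre of its underside
- pumice_block: rough grey pumice block, 42x60x27 mm; a bystander, loose on the bench; origin: centre of its underside

How it is judged (in metres and radians):
On the way, in this order (a step that is already met when the one before it is completed fails the run):
1. the lever's tip is in the gutter under the lug while the lid is still seated (x of lever_tip in the frame of barrel between 0.03 and 0.0445 m and y of lever_tip in the frame of barrel between -0.016 and 0.016 m and z of lever_tip in the frame of barrel between 0.064 and 0.085 m and z of lug in the frame of barrel below 0.0865 m), for 0.1 s.
2. the lug is being raised by the lever, fingers off the lid (z of lug in the frame of barrel above 0.0868 m and contact force between lever and lid above 0.5 N and contact force between the fingers and lid below 0.3 N), for 0.04 s.
3. the lug side has sprung out and stays up by itself, neither lever nor hand on the lid, the lid still in the mouth (z of lug in the frame of barrel above 0.0895 m and contact force between each of lever, the arm, the fingers and lid below 0.2 N and horizontal distance between knob and barrel below 0.02 m), for 0.3 s.
At the end, for the whole second after the job is handed in: The lid lies flat on the bench, knob up (underside within 6 mm, tilt under 7 degrees), its middle over 110 mm from the barrel's; the lever lies flat on the bench (axis under 16 mm at the handle, 18 mm at the tip); the barrel stands upright within 40 mm of its place; all at rest (height (world z) of lid below 0.006 m and angle between lid's own z axis and vertical below 0.12 rad and horizontal distance between lid and barrel above 0.11 m and linear speed of each of lid, lever, barrel below 0.02 m/s and height (world z) of lever_grip below 0.016 m and height (world z) of lever_tip below 0.018 m and angle between barrel's own z axis and vertical below 0.05 rad and distance of barrel from where it was at the start of the episode below 0.04 m and height (world z) of barrel below 0.005 m); the robot touches nothing.
It fails at once if the barrel is lifted off the bench by more than 10 mm or tipped by more than 11 degrees (height (world z) of barrel above 0.01 m or angle between barrel's own z axis and vertical above 0.2 rad).
It fails at once if the barrel is pushed more than 40 mm from its place (distance of barrel from where it was at the start of the episode above 0.04 m).
It fails at once if the lid flies or falls (faster than 0.9 m/s with no finger on it) (linear speed of lid above 0.9 m/s and contact force between the fingers and lid below 0.3 N).
It fails at once if one of the other things is shoved more than 30 mm (distance of any of ring_clamp, bench_block, wax_block, ring_dish, pumice_block from where it was at the start of the episode above 0.03 m).
It also fails if it takes over 61 s, if anything falls off the work surface, if the arm or the gripper's body presses on something with over 40 N, if the wrist force passes 120 N, or if a joint passes its speed limit or range.

ROBOT

A 7-joint arm with a two-finger parallel gripper is mounted at the origin on a cart in front of the work surface, level with it; the furniture and walls round the work are solid. World frame = base frame: x ahead of the robot, y to its left, z up, the work surface at z = 0. Lengths are in mm, angles in rad, forces in N, time in s.
With the tool pointing down it reaches from about 400 to 875 mm from the base axis. Payload 4.4 kg.
Tool frame: the origin (TCP) lies between the finger pads; the fingertips stand 17 mm ahead of it and the grasp point (between the pads) lies 2 mm behind it; z points along the fingers, y is the line along which they close (so a half turn about z gives the same grasp; the last joint's range is limited). The gripper opens to 85 mm and grips with 20 to 120 N. Pads are 22 mm wide; open, the fingers measure 114 mm over their backs; the gripper's body (76 mm by 85 mm) begins 54 mm behind the grasp point. The pads swing forward as they close: fully open they stand 13 mm farther back than shut.
Start: joints at [-1.407, 0.628, 0.038, 1.517, -0.027, 0.996, -0.02], TCP at [148.034, 632.933, 248.313] pointing down, gripper open.
Joint ranges: [-3.06, 3.06], [-0.37, 2.12], [-1.25, 1.32], [0.18, 2.47], [-1.1, 4.24], [0.23, 1.98], [-2.94, 2.94]. Speed limits (rad/s): [2.57, 2.57, 3.14, 3.14, 3.14, 3.14, 3.14].

INTERFACE

Orientations are given as [roll, pitch, yaw] about the fixed x, y, z axes, in that order (R = Rz(yaw) Ry(pitch) Rx(roll)).
In Python, from cell import sensors, get_image, ctrl gives the robot as it stands.
- The arm moves only by the tool send_rows, never from a script. Its argument "series" is a list of rows, each a list of 3 entries, a list of its own where there are three numbers: the finger opening in mm, from 0 to 85.4, then the shift along the world's x, y, z in units of 60 mm (1.0 is 60 mm), then the turn, a rotation vector about the world's x, y, z in units of 5 degrees (1.0 is 5 degrees). A call has 1 to 8 rows; each row shifts and turns the commanded pose from where the row before left it; what a row does not reach is not made up. A row lasts 1/8 s, in which the tool goes at most 62.5 mm and 10.7 degrees, less where a joint would pass 70% of its speed; a pose out of reach is approached as far as the arm can. A call is refused whole if a number of a shift passes 1 or a number of a turn 1, either way. A call with a gripper value outside its range is refused whole. The fingers move at their own pace and stop on an object; the grip force is fixed at half the most. Time passes only in rows, so rows that do not move let the fingers close. It gives the time, the measured TCP pose, the force, the opening and the grip force at its end, in the units of the state.
- sensors.read_state(): the state, without advancing time (a new reading comes with each control period).
- get_image(name): name is "side" or "top"; returns a dict with "img" (400x640x3 uint8, red, green, blue), "depth" (400x640 float32, mm along the optical axis (not along the pixel's ray), 0 where there is no reading), "vfov" (degrees; the focal length in pixels is half the picture's height over the tangent of half this angle, whatever the lens; pixels are square), "cx", "cy" (the principal point, pixels), "k1" (the pictures are not rectified: a ray, as slopes to the right and down, at radius r is drawn at 1 + k1 r^2 times it, then the intrinsics apply), "world_to_cam" (4x4, takes a point from world to camera coordinates). Camera axes: x right, y down, z forward; pixel columns grow to the right and rows downward; lengths in mm; the calibration is good to about 2 mm. A picture is of the moment at which its call begins.
- ctrl.finish_job(): hands the job in; it is judged then, once.
The state is a dict: "clock": time; "qpos": joint angles; "qd": joint speeds; "tau": joint torques, N m; "eef_pos": TCP position; "tool_rot": TCP orientation; "force": force on the tool from outside, world axes, zero at the start; "torque": the same for the moment, N m; "width": finger opening in mm; "gripper_force": force on a finger pad.
Only numpy, scipy, OpenCV 4.12 (cv2) and the standard library are available. Lean on these libraries where they do the work, as an engineer would, in place of code of your own. Each camera call takes 0.05 s, during which the arm holds its last target. There are 200 camera calls.

## Working session

There is one attempt and no reset: what is moved stays moved. The work goes in short steps, Python scripts to look and compute and a tool call to move; the robot and the scene stay as the last step left them, time stands still between calls to the robot, and variables do not carry over. Pictures are saved under pics/ and viewed, at most 10 in all, crops included, and the job is handed in when it is done.

Besides the shell and the picture viewer there is one more tool, called after ">>>" as name([rows], argument=value, ...), one row to a line, values as JSON. send_rows: Moves the arm, as the interface text tells. Its arguments: {"type":"object","properties":{"series":{"type":"array"}},"required":["series"]}

```bash
mkdir -p pics && cat > h.py <<'E'
import numpy as np, cv2
from cell import sensors, get_image, ctrl
def K(d):
    f=200/np.tan(np.radians(d["vfov"])/2)
    return np.array([[f,0,d["cx"]],[0,f,d["cy"]],[0,0,1]]), np.array([d["k1"],0,0,0,0.])
def rays(d,px):
    k,D=K(d); s=cv2.undistortPoints(np.array(px,float).reshape(-1,1,2),k,D).reshape(-1,2)
    W=d["world_to_cam"]; R=W[:3,:3]; o=-R.T@W[:3,3]
    return o,np.c_[s,np.ones(len(s))]@R      # dirs scaled so depth = parameter
def onplane(d,px,z):
    o,r=rays(d,px); return o+r*((z-o[2])/r[:,2])[:,None]
def cloud(d):
    u,v=np.meshgrid(np.arange(640),np.arange(400)); px=np.c_[u.ravel(),v.ravel()]
    o,r=rays(d,px); return (o+r*d["depth"].reshape(-1,1)).reshape(400,640,3)
def proj(d,P):
    W=d["world_to_cam"];k,D=K(d)
    return cv2.projectPoints(np.array(P,float).reshape(-1,1,3),cv2.Rodrigues(W[:3,:3])[0],W[:3,3],k,D)[0].reshape(-1,2)
def save(n,im): cv2.imwrite("pics/"+n,im[...,::-1])
E
python3 - <<'E'
from h import *
import pickle
print({k:np.round(v,3) for k,v in sensors.read_state().items()})
D={}
for n in("top","side"):
    d=get_image(n);D[n]=d;save(n+"0.png",d["img"]);print(n,d["vfov"],d["cx"],d["cy"],d["k1"],np.round(d["world_to_cam"],3).tolist())
pickle.dump(D,open("d0.pkl","wb"))
E
```

```text
{'clock': np.float64(0.0), 'qpos': array([-1.407,  0.629,  0.038,  1.518, -0.027,  0.996, -0.02 ]), 'qd': array([ 0.   , -0.001,  0.002, -0.   ,  0.001,  0.001, -0.   ]), 'tau': array([-1.0000e-03, -5.6340e+01,  1.2260e+00, -1.9344e+01,  1.1000e-02,
        1.1000e-02, -0.0000e+00]), 'eef_pos': array([147.894, 632.335, 247.402]), 'tool_rot': array([-3.14 , -0.   ,  2.912]), 'force': array([ 0.278, -0.878, -0.522]), 'torque': array([-0.011,  0.011, -0.009]), 'gripper_force': np.float64(0.0), 'width': np.float64(85.323)}
top 49.15992725013391 311.90155924089225 205.70688101113817 0.008586949709683872 [[-0.027, -0.999, -0.02, -2.391], [-0.993, 0.029, -0.111, 516.408], [0.111, 0.016, -0.994, 1022.998], [0.0, 0.0, 0.0, 1.0]]
side 49.94996160804062 322.0313843718498 201.05979871302148 -0.0996114233761211 [[0.874, -0.485, 0.003, -479.35], [-0.394, -0.714, -0.579, 246.203], [0.283, 0.505, -0.815, 967.316], [0.0, 0.0, 0.0, 1.0]]
```

View pics/top0.png

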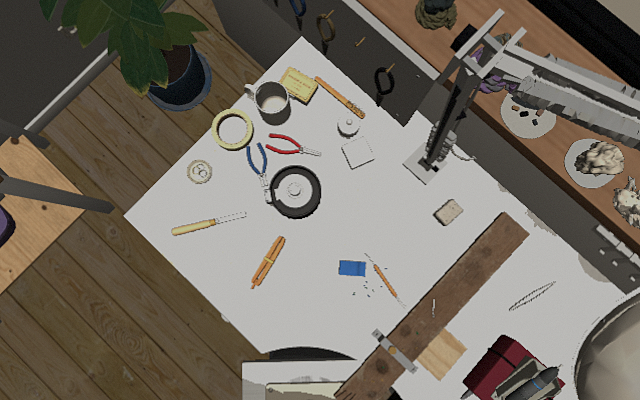

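View pics/side0.png

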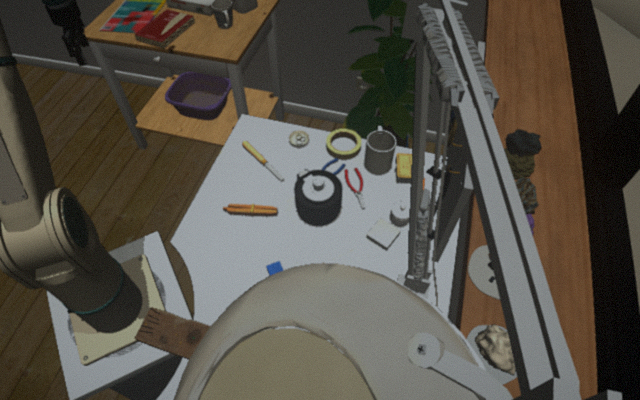

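The top view shows the barrel at about (293,191). The lever runs from the handle at (172,232) to the tip at (246,214), and the ring clamp is at (268,262). The side view shows the barrel at (318,195) and the lever from (245,145) to (283,180). I'll enlarge both and measure.

```bash
python3 - <<'E'
from h import *
import pickle
D=pickle.load(open("d0.pkl","rb"))
t=D["top"];s=D["side"]
a=cv2.resize(t["img"][155:235,250:340],None,fx=4.4,fy=4.4,interpolation=cv2.INTER_CUBIC)
b=cv2.resize(s["img"][160:235,280:360],None,fx=4.7,fy=4.7,interpolation=cv2.INTER_CUBIC)
h=max(a.shape[0],b.shape[0]);im=np.zeros((h,a.shape[1]+b.shape[1],3),np.uint8)
im[:a.shape[0],:a.shape[1]]=a;im[:b.shape[0],a.shape[1]:]=b;save("crop0.png",im)
for n in D:
    d=D[n];C=cloud(d);hsv=cv2.cvtColor(d["img"],cv2.COLOR_RGB2HSV)
    X,Y,Z=C[...,0],C[...,1],C[...,2]
    on=(X>250)&(X<900)&(Y>-450)&(Y<450)&(d["depth"]>0)
    print(n,"table z",np.median(Z[on&(abs(Z)<8)]))
    m=(on&(Z>5)&(Z<140)).astype(np.uint8)
    N,L,S,c=cv2.connectedComponentsWithStats(m)
    for i in range(1,N):
        if S[i,4]<40: continue
        P=C[L==i]; r=cv2.minAreaRect(P[:,:2].astype(np.float32))
        print(S[i],np.round(np.median(P,0)),"zmax",round(float(np.percentile(P[:,2],97))),"rect",np.round(r[0]),np.round(r[1]),round(r[2]), d["img"][L==i].mean(0).round())
E
```

```text
top table z 0.48382512953503465
[ 321   37  126   90 2697] [ 782. -175.   76.] zmax 137 rect [ 784. -181.] [324.  70.] 58 [53. 51. 46.]
[ 244   67  121   70 2995] [788.  32.  31.] zmax 101 rect [783. -10.] [298. 148.] 78 [137. 129. 106.]
[378  76  12  15  82] [ 775. -186.  125.] zmax 139 rect [ 775. -181.] [31. 20.] 25 [49. 46. 43.]
[ 211  108   57   79 1075] [689. 153.  23.] zmax 28 rect [678. 140.] [210. 101.] 45 [135. 136. 116.]
[ 451  118   60   53 1386] [ 637. -405.   80.] zmax 137 rect [ 625. -388.] [134.  50.] 45 [73. 69. 64.]
[265 133  57  23 348] [663.  35.   9.] zmax 13 rect [668.  26.] [141.  46.] 74 [148.  80.  79.]
[341 136  33  33 649] [ 646. -132.   18.] zmax 22 rect [ 647. -132.] [62. 62.] 23 [180. 179. 176.]
[402 142  46  43 878] [ 606. -287.   11.] zmax 127 rect [ 616. -297.] [78. 81.] 43 [138. 136. 132.]
[186 159  25  24 251] [617. 272.  10.] zmax 16 rect [613. 263.] [60. 59.] 84 [164. 158. 140.]
[ 264  165   57   55 2295] [543.  22.  87.] zmax 115 rect [546.  21.] [120. 119.] 57 [108. 107. 105.]
[433 199  31  27 463] [ 491. -342.   25.] zmax 29 rect [ 493. -344.] 
[... 1309 characters left out ...]
 50 [49. 49. 47.]
[448 198  22 128 838] [ 742. -306.   49.] zmax 82 rect [ 745. -303.] [342.   3.] 45 [50. 49. 46.]
[390 202  20  24 384] [ 705. -119.   43.] zmax 56 rect [ 710. -113.] [50. 47.] 57 [123. 127. 129.]
[223 204  55  13 523] [386.  85.  18.] zmax 23 rect [384.  90.] [ 27. 143.] 57 [120.  89.  57.]
[366 219  34  31 588] [ 644. -138.   18.] zmax 21 rect [ 647. -135.] [64. 61.] 23 [144. 150. 150.]
[267 260  17  15 154] [368. -94.  22.] zmax 25 rect [368. -94.] [28. 34.] 84 [ 57.  90. 143.]
[397 264  36  35 637] [ 611. -307.   92.] zmax 136 rect [ 624. -293.] [61. 76.] 44 [87. 89. 88.]
[433 273   5  34  77] [ 635. -340.   92.] zmax 136 rect [ 635. -341.] [ 7. 42.] 11 [101. 102. 100.]
```

View pics/crop0.png

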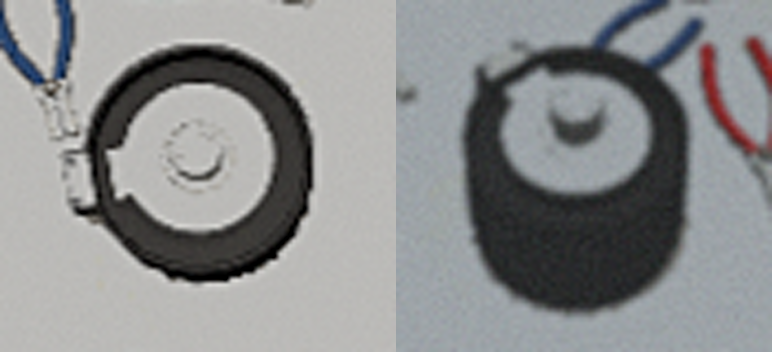

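The crop shows the lid centre at about (197,158), with the lug pointing left at (115,172) and the steel pad outside it at (78,180). The lug therefore points roughly along +y, and the lever already points almost the right way. Next I'll refine these positions.

```bash
python3 - <<'E'
from h import *
import pickle
D=pickle.load(open("d0.pkl","rb"))
for n in D:
    d=D[n];C=cloud(d);g=cv2.cvtColor(d["img"],cv2.COLOR_RGB2GRAY)
    X,Y,Z=C[...,0],C[...,1],C[...,2]
    nb=(np.hypot(X-546,Y-21)<85)
    # barrel: dark pixels hull on z=88 (top view) ; lid: bright inside with height>80
    lid=((g>(110 if n=="top" else 90))&nb&(Z>82)&(Z<100)&(np.hypot(X-546,Y-21)<54)).astype(np.uint8)
    N,L,S,_=cv2.connectedComponentsWithStats(lid);i=1+S[1:,4].argmax()
    cs=cv2.findContours((L==i).astype(np.uint8),cv2.RETR_EXTERNAL,cv2.CHAIN_APPROX_NONE)[0][0].reshape(-1,2)
    P=onplane(d,cs,89)[:,:2]
    c=P.mean(0)
    for _ in range(10):
        r=np.hypot(*(P-c).T);k=r<np.median(r)+1.5
        A=np.c_[2*P[k],np.ones(k.sum())];q=np.linalg.lstsq(A,(P[k]**2).sum(1),rcond=None)[0];c=q[:2]
    R=np.sqrt(q[2]+c@c);r=np.hypot(*(P-c).T);l=P[r>R+3.5]
    u=l.mean(0)-c
    print(n,"lid c",c,"R",R,"lug n",len(l),"rmax",r.max(),"dir deg",np.degrees(np.arctan2(u[1],u[0])))
    print(" rim hgt",np.median(Z[nb&(g<70)&(Z>80)]),"flange",np.median(Z[(L==i)]),"knob z",np.percentile(Z[nb],99.5), "knob xy",np.median(C[nb&(Z>112)],0))
    # dark barrel outline
    rim=(nb&(Z>84)&(Z<92)&(g<90));hh=cv2.convexHull(C[rim][:,:2].astype(np.float32)).reshape(-1,2)
    print(" barrel circle",cv2.minEnclosingCircle(hh))
    pad=C[(nb&(Z>82)&(Z<94)&(np.hypot(X-c[0],Y-c[1])>55)&(g>100))];print(" pad",len(pad),np.median(pad,0)if len(pad)else"")
    # lever
    m=((Z>4)&(Z<30)&(np.hypot(X-484,Y-237)<110)).astype(np.uint8)
    N,L,S,_=cv2.connectedComponentsWithStats(m);i=1+S[1:,4].argmax();Q=C[L==i]
    hd=Q[Q[:,2]>13];bl=Q[(Q[:,2]<12.5)]
    uu=np.array([.225,-.974]);
    for nm,q in(("handle",hd),("blade",bl)):
        vx,vy,x0,y0=cv2.fitLine(q[:,:2].astype(np.float32),cv2.DIST_HUBER,0,.01,.01).ravel()
        t=q[:,:2]@uu
        print(" ",nm,len(q),"c",np.round(q.mean(0),1),"ang",np.degrees(np.arctan2(vy,vx)),"t range",np.percentile(t,[1,99]),"z",np.percentile(q[:,2],[50,90]))
    rr=cv2.minAreaRect(Q[:,:2].astype(np.float32));print(" rect",rr)
E
```

```text
top lid c [545.95732057  20.90640333] R 37.8291870643 lug n 15 rmax 46.49294239219477 dir deg 99.60962790813696
 rim hgt 87.7550958881157 flange 89.54888837907839 knob z 117.40813056443615 knob xy [545.64291394  20.24571022 115.84746424]
 barrel circle ((543.35546875, 24.40652847290039), 63.48407745361328)
 pad 105 [541.49058261  78.96805605  88.28977156]
  handle 327 c [476.9 267.7  17.2] ang -76.94118 t range [-211.02245024  -37.81760003] z [17.10405929 20.83852372]
  blade 152 c [492.  198.2  10.2] ang -73.95296 t range [-202.17357141  -30.21688799] z [10.58957787 12.07094125]
 rect ((485.6413879394531, 236.66329956054688), (20.397981643676758, 185.64505004882812), 14.093292236328125)
side lid c [546.01930246  16.28811709] R 37.574735640159595 lug n 9 rmax 46.062497927316315 dir deg 100.33491917734679
 rim hgt 85.62720068418093 flange 88.18724872389703 knob z 115.65714896517012 knob xy [546.57696505  14.57345613 114.6912377 ]
 barrel circle ((544.2494506835938, 20.718629837036133), 65.41912078857422)
 pad 52 [543.2987467   77.53393072  86.75493971]
  handle 150 c [474.7 268.1  16.2] ang -78.1142 t range [-207.04704647  -74.96811576] z [15.94300304 18.71725673]
  blade 146 c [487.6 207.4   9.5] ang -73.37637 t range [-204.79631778  -26.32583326] z [ 9.74137482 11.78831445]
 rect ((481.64447021484375, 233.9898681640625), (20.26018714904785, 188.0033416748047), 11.551493644714355)
```

>>> send_rows([
  [85, [1, -1, 0], [0, 0, 0]],
  [85, [1, -1, 0], [0, 0, 0]],
  [85, [1, -1, 0], [0, 0, -1]],
  [85, [1, -1, 0], [0, 0, -1]],
  [85, [1, -1, 0], [0, 0, -1]],
  [85, [0.5, -1, 0], [0, 0, -1]],
])

```text
clock: 0.85
eef_pos: [399.1, 354.6, 248.1]
tool_rot: [3.141, 0.001, 2.559]
force: [0.9, -0.9, -0.2]
width: 85.3
gripper_force: 0.0
```

>>> send_rows([
  [60, [0.64, -0.72, -0.2], [0, 0, -1]],
  [60, [0.64, -0.71, -0.2], [0, 0, -1]],
  [60, [0, 0, -0.4], [0, 0, -1]],
  [60, [0, 0, -0.4], [0, 0, -1]],
  [60, [0, 0, -0.3], [0, 0, -1]],
  [60, [0, 0, -0.3], [0, 0, -1]],
  [60, [0, 0, -0.3], [0, 0, -1]],
  [60, [0, 0, -0.3], [0, 0, -1]],
])

```text
clock: 1.85
eef_pos: [473.5, 270.2, 103.4]
tool_rot: [-3.141, 0.0, 1.862]
force: [0.3, -0.2, 0.2]
width: 60.1
gripper_force: 0.0
```

>>> send_rows([
  [60, [0, 0, -0.3], [0, 0, -0.76]],
  [60, [0, 0, -0.3], [0, 0, 0]],
  [60, [0, 0, -0.3], [0, 0, 0]],
  [60, [0, 0, 0], [0, 0, 0]],
])

```text
clock: 2.35
eef_pos: [472.8, 269.7, 48.9]
tool_rot: [-3.139, 0.001, 1.798]
force: [-0.9, -0.1, 0.3]
width: 60.0
gripper_force: 0.0
```

>>> send_rows([
  [60, [0.05, 0, -0.2], [0, 0, 0]],
  [60, [0, 0, -0.17], [0, 0, 0]],
  [60, [0, 0, -0.1], [0, 0, 0]],
  [40, [0, 0, 0], [0, 0, 0]],
])

```text
clock: 2.85
eef_pos: [476.4, 270.1, 21.6]
tool_rot: [-3.141, 0.0, 1.798]
force: [0.1, -0.9, -0.5]
width: 43.1
gripper_force: 0.0
```

```bash
python3 - <<'E'
from h import *
print({k:np.round(v,3) for k,v in sensors.read_state().items() if k in("qpos","eef_pos","force","width","tool_rot")})
d=get_image("top");C=cloud(d)
p=proj(d,[[475.9,269.4,18]])[0].astype(int);print(p)
im=d["img"][max(p[1]-60,0):p[1]+50,p[0]-60:p[0]+120];save("g1.png",cv2.resize(im,None,fx=4,fy=4,interpolation=cv2.INTER_CUBIC))
E
```

```text
{'qpos': array([-0.693,  0.845,  0.196,  1.955, -0.405,  0.38 ,  0.045]), 'eef_pos': array([476.435, 270.088,  21.647]), 'tool_rot': array([-3.141,  0.   ,  1.798]), 'force': array([ 0.133, -0.913, -0.511]), 'width': np.float64(43.104)}
[194 226]
```

View pics/g1.png

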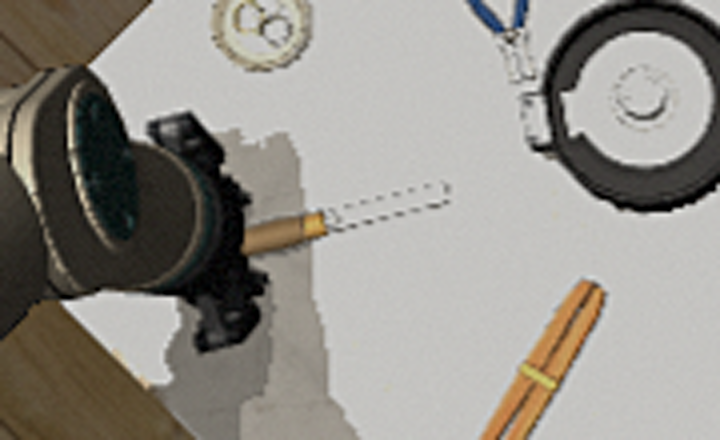

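The fingers straddle the handle: the tool centre is at about (190,235) in the crop and the blade is visible out to (448,190). Next I close and lift.

>>> send_rows([
  [5, [0, 0, 0], [0, 0, 0]],
  [5, [0, 0, 0], [0, 0, 0]],
  [5, [0, 0, 0], [0, 0, 0]],
  [5, [0, 0, 0.4], [0, 0, 0]],
  [5, [0, 0, 1], [0, 0, 0]],
  [5, [0, 0, 1], [0, 0, 0]],
  [5, [0, 0, 0.5], [0, 0, 0]],
])

```text
clock: 3.78
eef_pos: [477.8, 270.8, 199.2]
tool_rot: [3.138, -0.001, 1.798]
force: [1.0, 1.2, -1.7]
width: 18.2
gripper_force: 59.1
```

>>> send_rows([
  [5, [0, 0, 0.1], [0.98, 0.17, 0]],
  [5, [0, 0, 0.1], [0.98, 0.17, 0]],
  [5, [0, 0, 0.1], [0.98, 0.17, -0.3]],
  [5, [0.1, 0, 0], [0.98, 0.17, -0.3]],
  [5, [0.1, 0, 0], [0.98, 0.17, 0]],
  [5, [0.1, 0, 0], [0.98, 0.17, 0]],
  [5, [0.1, -0.1, 0], [0.98, 0.17, 0]],
  [5, [0.1, -0.1, 0], [0.98, 0.17, 0]],
])

```text
clock: 4.78
eef_pos: [507.0, 257.7, 214.0]
tool_rot: [3.123, -0.696, 1.749]
force: [0.6, -1.0, -1.5]
width: 18.4
gripper_force: 59.2
```

>>> send_rows([
  [5, [0.1, -0.2, 0], [0.98, 0.17, 0]],
  [5, [0.1, -0.2, 0], [0.98, 0.17, 0]],
  [5, [0, -0.2, 0], [0.4, 0.07, 0]],
  [5, [0, -0.2, 0], [0, 0, 0]],
  [5, [0, 0, 0], [0, 0, 0]],
])

```text
clock: 5.4
eef_pos: [519.1, 209.4, 214.0]
tool_rot: [3.122, -0.902, 1.75]
force: [0.6, -0.5, -1.1]
width: 18.3
gripper_force: 59.2
```

```bash
cat > tip.py <<'E'
from h import *
import sys
from scipy.spatial.transform import Rotation as Ro
s=sensors.read_state();T=s["eef_pos"];R=Ro.from_euler("xyz",s["tool_rot"]).as_matrix()
# lever axis along +-tool x : choose the one pointing to -y
u=R[:,0]*(-np.sign(R[1,0]));z=R[:,2]
B=np.array([546,19,0.]);o=np.array([np.cos(np.radians(99.8)),np.sin(np.radians(99.8)),0]);l=np.cross([0,0,1],o)
tip=T+12.6*z+125*u
fm=lambda p:np.round([(p-B)@o,(p-B)@l,p[2]],1)
print("clock",s["clock"],"T",np.round(T,1),"q",np.round(s["qpos"],2),"F",np.round(s["force"],1),"w",round(float(s["width"]),1))
print("u",np.round(u,3),"tilt",np.degrees(np.arcsin(-u[2])),"heading",np.degrees(np.arctan2(u[1],u[0])),"tip r,l,z pred",fm(tip))
def pic(n,names=("top","side"),c=None,h=38):
    out=[]
    for k in names:
        d=get_image(k);p=proj(d,[tip if c is None else c])[0].astype(int)
        im=d["img"].copy()
        x0,y0=max(p[0]-h-12,0),max(p[1]-h,0)
        cr=im[y0:y0+2*h,x0:x0+2*h+24];out.append(cv2.resize(cr,(396,300),interpolation=cv2.INTER_CUBIC));print(k,"crop origin",x0,y0,"scale",396/cr.shape[1],"tip px",proj(d,[tip])[0].round(1))
    save(n,np.hstack(out))
E
python3 - <<'E'
from tip import *
pic("t1.png",h=60)
E
```

```text
clock 5.4 T [519.1 209.4 214. ] q [ 0.15  0.73 -0.18  1.89 -0.98  0.99  0.93] F [ 0.6 -0.5 -1.1] w 18.3
u [ 0.11  -0.61  -0.784] tilt 51.656812346028545 heading -79.75950980320141 tip r,l,z pred [124.5  -6.7 108.1]
top crop origin 167 137 scale 2.75 tip px [239.4 197.1]
side crop origin 217 91 scale 2.75 tip px [289.5 151.4]
```

View pics/t1.png

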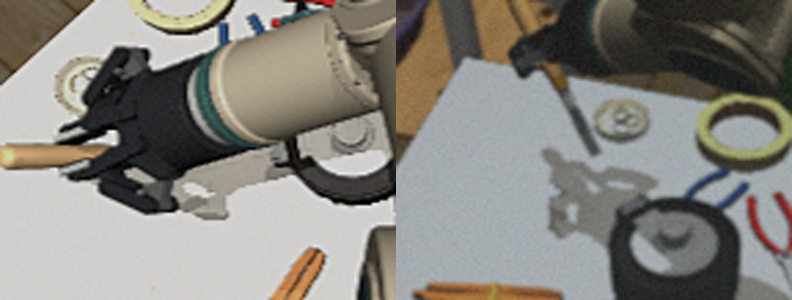

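>>> send_rows([
  [5, [0.02, -0.3, 0], [0, 0, 0]],
  [5, [0.02, -0.3, 0], [0, 0, 0]],
  [5, [0, -0.28, 0], [0, 0, 0]],
  [5, [0, 0, 0], [0, 0, 0]],
])

```text
clock: 6.0
eef_pos: [521.9, 155.0, 213.7]
tool_rot: [3.122, -0.902, 1.747]
force: [-0.2, -0.1, -0.9]
width: 18.0
gripper_force: 59.2
```

```bash
python3 - <<'E'
from tip import *
pic("t2.png",("side",),c=B+50*o+[0,0,95],h=30)
d=get_image("side")
for nm,r,z in(("lug",46,84),("rim",56,88),("padout",69,88)):
    print(nm,proj(d,[B+r*o+13*l+[0,0,z],B+r*o-13*l+[0,0,z]]).round(1).tolist())
im=cv2.resize(d["img"][130:205,270:365],(760,600),interpolation=cv2.INTER_CUBIC)
save("t2.png",im)
E
```

```text
clock 6.0 T [521.9 155.  213.7] q [ 0.23  0.74 -0.14  1.87 -0.91  1.06  0.95] F [-0.2 -0.1 -0.9] w 18.0
u [ 0.109 -0.611 -0.784] tilt 51.65526962745394 heading -79.91180823847806 tip r,l,z pred [ 70.5  -0.  107.8]
side crop origin 263 143 scale 4.714285714285714 tip px [300.1 165.2]
lug [[302.2, 179.7], [310.3, 174.6]]
rim [[299.7, 176.3], [307.9, 171.2]]
padout [[296.6, 173.1], [304.8, 168.2]]
```

View pics/t2.png

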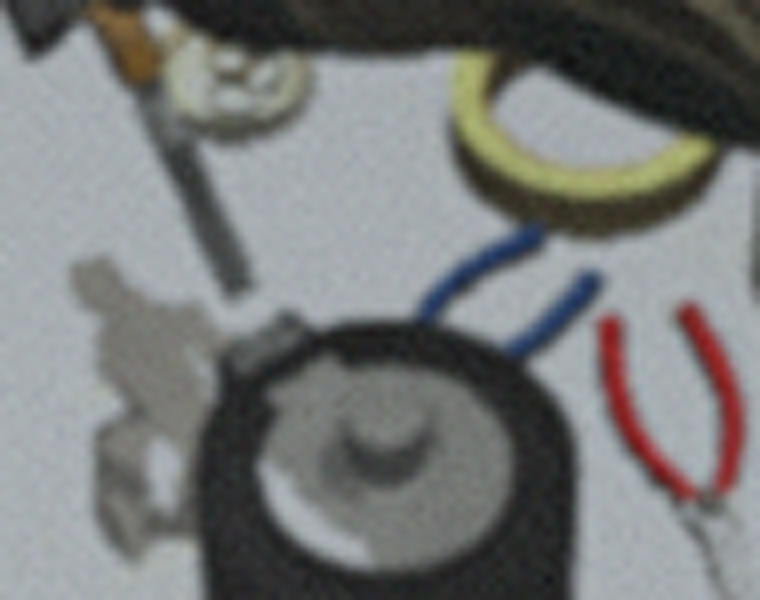

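The tip shows at crop (235,292), the lug corners at (275,395) and (340,355), and the pad edge from (228,350) to (285,318). The lever is lined up to within about 3 mm, so I'll go steeper and approach.

>>> send_rows([
  [5, [0, 0, 0.05], [0.86, 0.15, 0]],
  [5, [0.06, -0.16, -0.05], [0, 0, 0]],
  [5, [0.05, -0.16, -0.08], [0, 0, 0]],
  [5, [0, 0, 0], [0, 0, 0]],
])

```text
clock: 6.6
eef_pos: [528.3, 137.2, 208.7]
tool_rot: [3.121, -0.978, 1.75]
force: [0.6, 0.2, -1.2]
width: 18.1
gripper_force: 59.2
```

```bash
python3 - <<'E'
from tip import *
d=get_image("side");print("tip px",proj(d,[tip]).round(1))
save("t3.png",cv2.resize(d["img"][130:205,270:365],(760,600),interpolation=cv2.INTER_CUBIC))
E
```

```text
clock 6.6 T [528.3 137.2 208.7] q [ 0.28  0.8  -0.16  1.83 -0.92  1.13  1.  ] F [ 0.6  0.2 -1.2] w 18.1
u [ 0.1   -0.55  -0.829] tilt 56.020996407021585 heading -79.72768271446833 tip r,l,z pred [60.1 -3.4 98. ]
tip px [[303.8 169.6]]
```

View pics/t3.png

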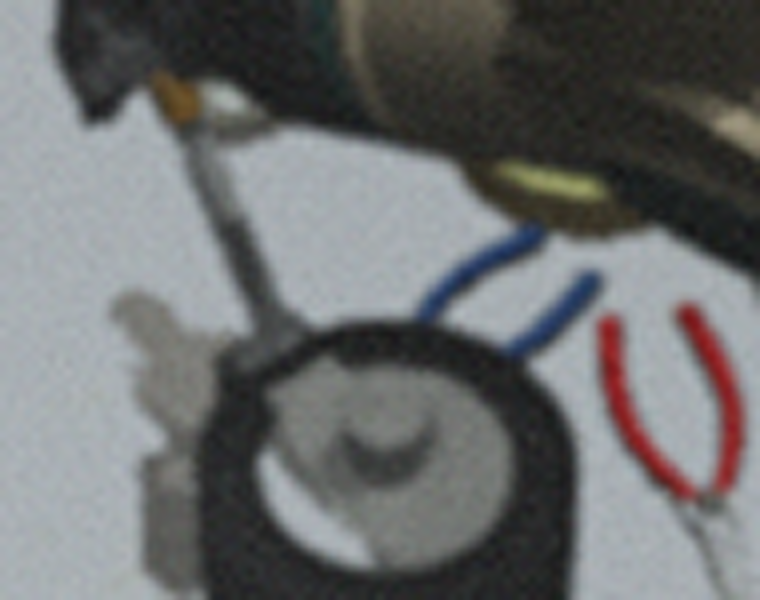

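The blade tip is just over the pad at about crop (270,343). I'll feel my way in along the blade.

>>> send_rows([
  [5, [0.01, -0.06, -0.02], [0, 0, 0]],
  [5, [0.01, -0.05, -0.08], [0, 0, 0]],
  [5, [0.01, -0.05, -0.08], [0, 0, 0]],
  [5, [0, 0, 0], [0, 0, 0]],
])

```text
clock: 7.15
eef_pos: [529.5, 128.3, 197.9]
tool_rot: [3.122, -0.979, 1.75]
force: [0.2, 0.2, -0.3]
width: 18.3
gripper_force: 59.2
```

>>> send_rows([
  [5, [0.01, -0.05, -0.07], [0, 0, 0]],
  [5, [0, 0, 0], [0, 0, 0]],
])

```text
clock: 7.4
eef_pos: [530.2, 125.3, 193.9]
tool_rot: [3.121, -0.979, 1.751]
force: [0.3, 0.5, -0.8]
width: 18.1
gripper_force: 59.2
```

>>> send_rows([
  [5, [0.01, -0.04, -0.05], [0, 0, 0]],
  [5, [0, -0.03, -0.05], [0, 0, 0]],
  [5, [0, 0, 0], [0, 0, 0]],
])

```text
clock: 7.78
eef_pos: [530.7, 121.2, 188.0]
tool_rot: [3.122, -0.979, 1.751]
force: [0.2, 0.4, -0.8]
width: 18.6
gripper_force: 59.2
```

```bash
python3 - <<'E'
from tip import *
d=get_image("side");print("tip px",proj(d,[tip]).round(1))
C=cloud(d);P=C[150:190,285:330].reshape(-1,3)
# blade points: between pad and handle, near lever plane
q=(P-B);r=q@o;ll=q@l;k=(abs(ll+3)<12)&(P[:,2]>93)&(P[:,2]<150)&(r>45)&(r<110)
A=np.c_[r[k],P[k,2],ll[k]];print(k.sum());b=np.polyfit(A[:,0],A[:,1],1);print("slope deg",np.degrees(np.arctan(b[0])),"z at r=56",np.polyval(b,56),"r at z=95",(95-b[1])/b[0],"l",np.median(A[:,2]))
print("pred axis r at z=95:", (95-fm(tip)[2])/np.tan(np.arcsin(-u[2]))+fm(tip)[0])
E
```

```text
clock 7.775 T [530.7 121.2 188. ] q [ 0.31  0.84 -0.15  1.82 -0.9   1.13  1.03] F [ 0.2  0.4 -0.8] w 18.6
u [ 0.1   -0.549 -0.83 ] tilt 56.106178168824556 heading -79.70114779533905 tip r,l,z pred [44.1 -3.1 77.2]
tip px [[307.8 178.7]]
115
slope deg 57.356611407822825 z at r=56 97.09263839345815 r at z=95 54.6594679985843 l -1.1055253302351282
pred axis r at z=95: 56.058317767303954
```

>>> send_rows([
  [5, [0, -0.03, -0.03], [0, 0, 0]],
  [5, [0, -0.03, -0.03], [0, 0, 0]],
  [5, [0, 0, 0], [0, 0, 0]],
])

```text
clock: 8.2
eef_pos: [530.7, 118.2, 185.0]
tool_rot: [3.121, -0.98, 1.752]
force: [-0.7, 0.7, 0.8]
width: 18.5
gripper_force: 59.2
```

>>> send_rows([
  [5, [-0.02, 0.12, -0.07], [-0.98, -0.17, 0]],
  [5, [0, 0, 0], [0, 0, 0]],
  [5, [-0.02, 0.11, -0.085], [-0.98, -0.17, 0]],
  [5, [0, 0, 0], [0, 0, 0]],
])

```text
clock: 8.7
eef_pos: [527.8, 133.5, 176.4]
tool_rot: [3.122, -0.808, 1.754]
force: [-1.4, 3.4, 1.8]
width: 18.5
gripper_force: 59.0
```

```bash
python3 - <<'E'
from tip import *
E
```

```text
clock 8.7 T [527.8 133.5 176.4] q [ 0.2   0.77 -0.1   1.86 -0.87  1.    0.96] F [-1.4  3.4  1.8] w 18.5
u [ 0.126 -0.679 -0.723] tilt 46.30164490535576 heading -79.5295136271539 tip r,l,z pred [38.7 -2.7 77.3]
```

>>> send_rows([
  [5, [-0.01, 0.04, 0], [0, 0, 0]],
  [5, [-0.01, 0.06, -0.05], [-0.49, -0.08, 0]],
  [5, [0, 0, 0], [0, 0, 0]],
  [5, [-0.01, 0.06, -0.05], [-0.49, -0.08, 0]],
  [5, [0, 0, 0], [0, 0, 0]],
])

```text
clock: 9.32
eef_pos: [526.2, 142.4, 169.8]
tool_rot: [3.124, -0.718, 1.751]
force: [0.1, 4.2, 2.3]
width: 18.1
gripper_force: 59.1
```

```bash
python3 - <<'E'
from tip import *
E
```

```text
clock 9.325 T [526.2 142.4 169.8] q [ 0.13  0.73 -0.08  1.89 -0.86  0.92  0.92] F [0.1 4.2 2.3] w 18.1
u [ 0.135 -0.741 -0.658] tilt 41.165053699635024 heading -79.66909136781311 tip r,l,z pred [39.2 -2.5 78.1]
```

>>> send_rows([
  [5, [-0.01, 0.04, 0], [0, 0, 0]],
  [5, [0, 0, 0], [0, 0, 0]],
])

```text
clock: 9.57
eef_pos: [526.3, 143.1, 169.2]
tool_rot: [3.124, -0.718, 1.748]
force: [0.7, 2.4, 1.6]
width: 18.3
gripper_force: 59.2
```

```bash
python3 - <<'E'
from tip import *
print(s["torque"])
E
```

```text
clock 9.575 T [526.3 143.1 169.2] q [ 0.13  0.73 -0.08  1.89 -0.86  0.92  0.92] F [0.7 2.4 1.6] w 18.3
u [ 0.133 -0.741 -0.658] tilt 41.13868112096022 heading -79.84104637788485 tip r,l,z pred [39.8 -2.5 77.5]
[ 0.07532817 -0.11777908  0.0025856 ]
```

>>> send_rows([
  [5, [0, 0, -0.03], [0, 0, 0]],
  [5, [0, 0, 0], [0, 0, 0]],
])

```text
clock: 9.82
eef_pos: [526.2, 143.9, 168.1]
tool_rot: [3.124, -0.72, 1.749]
force: [-0.7, 3.2, 6.7]
width: 18.0
gripper_force: 59.6
```

```bash
python3 - <<'E'
from tip import *
print(s["torque"])
E
```

```text
clock 9.825 T [526.2 143.9 168.1] q [ 0.13  0.74 -0.08  1.89 -0.86  0.92  0.92] F [-0.7  3.2  6.7] w 18.0
u [ 0.133 -0.74  -0.66 ] tilt 41.2635790165205 heading -79.80228555450192 tip r,l,z pred [40.8 -2.5 76.2]
[0.39782255 0.10772579 0.01240519]
```

>>> send_rows([
  [5, [-0.01, 0.058, -0.055], [-0.49, -0.08, 0]],
  [5, [0, 0, 0], [0, 0, 0]],
  [5, [-0.01, 0.056, -0.055], [-0.49, -0.08, 0]],
  [5, [0, 0, 0], [0, 0, 0]],
])

```text
clock: 10.32
eef_pos: [525.0, 151.8, 162.0]
tool_rot: [3.125, -0.633, 1.75]
force: [-0.6, 3.7, 7.3]
width: 18.2
gripper_force: 59.7
```

```bash
cat >> tip.py <<'E'
print("torque",np.round(s["torque"],2))
def lidz():
    d=get_image("side");C=cloud(d);g=cv2.cvtColor(d["img"],cv2.COLOR_RGB2GRAY);q=C-B;r=np.hypot(q[...,0],q[...,1]+2)
    k=(r<36)&(r>17)&(C[...,2]>82)&(C[...,2]<112)&(g>60)
    P=C[k];a=np.linalg.lstsq(np.c_[(P-B)@o,(P-B)@l,np.ones(len(P))],P[:,2],rcond=None)[0];print("lid plane: tilt along lug deg",np.degrees(np.arctan(a[0])),"side",np.degrees(np.arctan(a[1])),"z0",a[2],len(P))
E
python3 - <<'E'
from tip import *
lidz()
E
```

```text
clock 10.325 T [525.  151.8 162. ] q [ 0.06  0.71 -0.05  1.91 -0.84  0.85  0.86] F [-0.6  3.7  7.3] w 18.2
u [ 0.144 -0.793 -0.592] tilt 36.2956875228218 heading -79.726053409878 tip r,l,z pred [41.1 -2.9 77.9]
torque [ 0.77  0.01 -0.04]
lid plane: tilt along lug deg -0.09822314964412229 side -0.44211170538522865 z0 88.28436810486681 363
```

>>> send_rows([
  [5, [-0.01, 0.055, -0.06], [-0.49, -0.08, 0]],
  [5, [0, 0, 0], [0, 0, 0]],
  [5, [-0.01, 0.05, -0.06], [-0.49, -0.08, 0]],
  [5, [0, 0, 0], [0, 0, 0]],
])

```text
clock: 10.88
eef_pos: [523.8, 158.8, 155.1]
tool_rot: [3.126, -0.548, 1.75]
force: [-1.0, 5.2, 8.8]
width: 18.1
gripper_force: 59.8
```

```bash
python3 - <<'E'
from tip import *
lidz()
E
```

```text
clock 10.875 T [523.8 158.8 155.1] q [-0.02  0.69 -0.02  1.92 -0.8   0.79  0.8 ] F [-1.   5.2  8.8] w 18.1
u [ 0.152 -0.84  -0.521] tilt 31.38326933638584 heading -79.7394512138613 tip r,l,z pred [41.4 -2.9 79.2]
torque [1.   0.06 0.07]
lid plane: tilt along lug deg 0.6659882527115829 side 0.3192495250730021 z0 88.34627048718038 373
```

>>> send_rows([
  [5, [-0.01, 0.055, -0.06], [-0.49, -0.08, 0]],
  [5, [0, 0, 0], [0, 0, 0]],
  [5, [-0.01, 0.05, -0.065], [-0.49, -0.08, 0]],
  [5, [0, 0, 0], [0, 0, 0]],
  [5, [-0.01, 0.05, -0.065], [-0.49, -0.08, 0]],
  [5, [0, 0, 0], [0, 0, 0]],
])

```text
clock: 11.68
eef_pos: [522.3, 167.9, 143.4]
tool_rot: [3.128, -0.417, 1.749]
force: [-0.2, 6.3, 7.1]
width: 18.5
gripper_force: 59.8
```

```bash
python3 - <<'E'
from tip import *
lidz()
E
```

```text
clock 11.675 T [522.3 167.9 143.4] q [-0.15  0.67  0.05  1.94 -0.74  0.7   0.68] F [-0.2  6.3  7.1] w 18.5
u [ 0.162 -0.9   -0.405] tilt 23.886953625472977 heading -79.80507639090375 tip r,l,z pred [41.6 -2.9 81.2]
torque [ 0.94  0.03 -0.01]
lid plane: tilt along lug deg 1.3701936506482297 side 0.08075239281133205 z0 88.94700901814959 383
```

>>> send_rows([
  [5, [-0.01, 0.045, -0.07], [-0.49, -0.08, 0]],
  [5, [0, 0, 0], [0, 0, 0]],
  [5, [-0.01, 0.04, -0.07], [-0.49, -0.08, 0]],
  [5, [0, 0, 0], [0, 0, 0]],
  [5, [-0.01, 0.04, -0.07], [-0.49, -0.08, 0]],
  [5, [0, 0, 0], [0, 0, 0]],
])

```text
clock: 12.48
eef_pos: [521.0, 174.5, 130.4]
tool_rot: [3.129, -0.286, 1.747]
force: [1.0, 4.7, 6.4]
width: 18.1
gripper_force: 59.9
```

```bash
python3 - <<'E'
from tip import *
lidz()
E
```

```text
clock 12.475 T [521.  174.5 130.4] q [-0.3   0.67  0.14  1.95 -0.67  0.63  0.55] F [1.  4.7 6.4] w 18.1
u [ 0.169 -0.945 -0.282] tilt 16.362204365876607 heading -79.87933333571185 tip r,l,z pred [41.1 -2.7 83.1]
torque [ 0.59 -0.13  0.08]
lid plane: tilt along lug deg 2.023137932696225 side -0.28730796995063096 z0 89.68565287837204 382
```

>>> send_rows([
  [5, [0, 0.035, -0.072], [-0.49, -0.08, 0]],
  [5, [0, 0, 0], [0, 0, 0]],
  [5, [-0.01, 0.03, -0.073], [-0.49, -0.08, 0]],
  [5, [0, 0, 0], [0, 0, 0]],
  [5, [0, 0.025, -0.075], [-0.49, -0.08, 0]],
  [5, [0, 0, 0], [0, 0, 0]],
])

```text
clock: 13.28
eef_pos: [520.4, 177.3, 116.6]
tool_rot: [3.132, -0.154, 1.744]
force: [0.9, -1.8, 4.8]
width: 18.2
gripper_force: 59.9
```

```bash
python3 - <<'E'
from tip import *
lidz()
E
```

```text
clock 13.275 T [520.4 177.3 116.6] q [-0.45  0.68  0.25  1.95 -0.59  0.58  0.42] F [ 0.9 -1.8  4.8] w 18.2
u [ 0.171 -0.973 -0.153] tilt 8.817928664666335 heading -80.05675423661894 tip r,l,z pred [38.7 -2.1 85. ]
torque [-0.94 -0.36  0.08]
lid plane: tilt along lug deg 3.3055584618704126 side -0.25398211580886476 z0 90.40867194232627 389
```

>>> send_rows([
  [5, [0, 0.03, -0.075], [-0.49, -0.08, 0]],
  [5, [0, 0, 0], [0, 0, 0]],
  [5, [0, 0.03, -0.077], [-0.49, -0.08, 0]],
  [5, [0, 0, 0], [0, 0, 0]],
  [5, [0, 0.02, -0.077], [-0.49, -0.08, 0]],
  [5, [0, 0, 0], [0, 0, 0]],
])

```text
clock: 14.08
eef_pos: [519.0, 183.2, 102.8]
tool_rot: [3.136, -0.026, 1.744]
force: [0.4, -1.3, 5.7]
width: 18.4
gripper_force: 59.9
```

```bash
python3 - <<'E'
from tip import *
lidz()
E
```

```text
clock 14.075 T [519.  183.2 102.8] q [-0.61  0.72  0.37  1.94 -0.51  0.56  0.28] F [ 0.4 -1.3  5.7] w 18.4
u [ 0.173 -0.985 -0.026] tilt 1.495766376456238 heading -80.058840838009 tip r,l,z pred [41.8 -1.7 86.9]
torque [-1.2  -0.06 -0.01]
lid plane: tilt along lug deg 5.36728383888237 side -0.3022657792975602 z0 92.29160971061474 413
```

>>> send_rows([
  [5, [0, 0.01, -0.075], [-0.49, -0.08, 0]],
  [5, [0, 0, 0], [0, 0, 0]],
  [5, [0, 0.01, -0.075], [-0.49, -0.08, 0]],
  [5, [0, 0, 0], [0, 0, 0]],
])

```text
clock: 14.62
eef_pos: [518.6, 185.9, 93.6]
tool_rot: [3.138, 0.059, 1.746]
force: [-1.2, 0.9, 3.4]
width: 18.1
gripper_force: 59.8
```

```bash
python3 - <<'E'
from tip import *
lidz()
E
```

```text
clock 14.625 T [518.6 185.9  93.6] q [-0.71  0.76  0.44  1.93 -0.47  0.56  0.2 ] F [-1.2  0.9  3.4] w 18.1
u [ 0.174 -0.983  0.059] tilt -3.3631389175859017 heading -79.98783584329176 tip r,l,z pred [43.6 -1.9 88.3]
torque [-0.19  0.1  -0.03]
lid plane: tilt along lug deg 6.7911732012400305 side -0.703265258558757 z0 93.48716492823017 417
```

>>> send_rows([
  [5, [0, 0, 0.03], [0.3, 0.05, 0]],
  [5, [-0.02, 0.1, 0], [0, 0, 0]],
  [5, [-0.02, 0.12, 0], [0, 0, 0]],
  [5, [-0.03, 0.2, 0.05], [0, 0, 0]],
  [5, [-0.03, 0.2, 0.1], [0, 0, 0]],
  [5, [-0.03, 0.3, 0.2], [0, 0, 0]],
  [5, [0, 0, 0], [0, 0, 0]],
])

```text
clock: 15.55
eef_pos: [511.2, 243.6, 117.1]
tool_rot: [3.135, 0.032, 1.749]
force: [-1.0, 0.1, -0.7]
width: 18.6
gripper_force: 59.2
```

```bash
python3 - <<'E'
from tip import *
lidz()
pic("t4.png",("side","top"),c=B+40*o+[0,0,90],h=50)
E
```

```text
clock 15.55 T [511.2 243.6 117.1] q [-0.8   0.74  0.46  1.88 -0.47  0.64  0.11] F [-1.   0.1 -0.7] w 18.6
u [ 0.177 -0.984  0.032] tilt -1.8522368473781219 heading -79.78137325748912 tip r,l,z pred [101.9  -4.9 108.6]
torque [ 0.06 -0.02 -0.01]
lid plane: tilt along lug deg 6.529396702920186 side -0.5200462180525967 z0 93.47022791750032 418
side crop origin 245 127 scale 3.193548387096774 tip px [294.2 156.8]
top crop origin 215 143 scale 3.193548387096774 tip px [249.5 195.8]
```

View pics/t4.png

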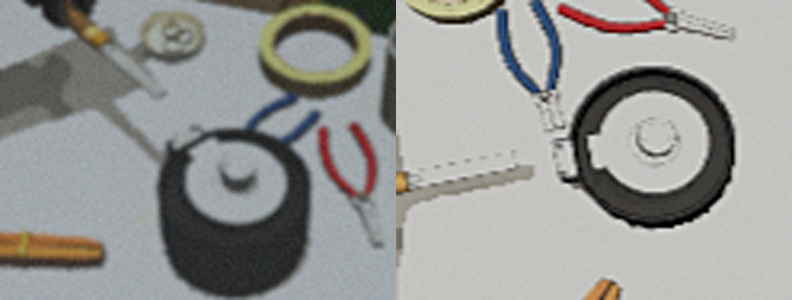

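The lever is clear and the lid stays tilted up by about 6.5°, with the lug at top-crop (595,150). Now I'll lay the lever back down.

>>> send_rows([
  [5, [-0.2, 0.4, -0.2], [0.37, 0.06, 0]],
  [5, [-0.1, 0.3, -0.4], [0, 0, 0]],
  [5, [0, 0, -0.4], [0, 0, 0]],
  [5, [0, 0, 0], [0, 0, 0]],
])

```text
clock: 16.2
eef_pos: [492.2, 280.7, 55.0]
tool_rot: [3.14, 0.003, 1.744]
force: [-0.1, 0.6, -0.5]
width: 18.6
gripper_force: 59.2
```

```bash
python3 - <<'E'
from tip import *
d=get_image("top");C=cloud(d);q=C-T;a=q[...,:2]@u[:2]/np.hypot(*u[:2]);b=q[...,0]*u[1]-q[...,1]*u[0]
for lo in(25,45,55,75,90,110):
    k=(abs(b)<7)&(a>lo)&(a<lo+12)&(C[...,2]>12);print(lo,k.sum(),np.percentile(C[k][:,2],[25,50,75])if k.sum() else"")
k=(abs(b)<8)&(a>25)&(a<150)&(C[...,2]>25);print("tip a",np.percentile(a[k],99))
E
```

```text
clock 16.2 T [492.2 280.7  55. ] q [-0.8   0.83  0.37  1.9  -0.56  0.52  0.12] F [-0.1  0.6 -0.5] w 18.6
u [ 0.172 -0.985  0.003] tilt -0.19334241040288289 heading -80.1044741449099 tip r,l,z pred [142.    8.2  42.8]
torque [ 0.03 -0.   -0.01]
25 295 [212.14802815 274.86084949 326.89419   ]
45 32 [44.02732529 46.76983361 49.40298607]
55 25 [43.9194484  44.91232686 46.09267325]
75 26 [43.54710434 44.45411054 45.13904801]
90 25 [43.38590335 44.71139452 45.51119789]
110 24 [43.32435709 45.05197058 46.39064972]
tip a 122.16913114982809
```

>>> send_rows([
  [5, [0, 0, -0.25], [0, 0, 0]],
  [5, [0, 0, -0.2], [0, 0, 0]],
  [5, [0, 0, -0.08], [0, 0, 0]],
  [5, [0, 0, -0.02], [0, 0, 0]],
  [5, [0, 0, 0], [0, 0, 0]],
])

```text
clock: 16.88
eef_pos: [493.7, 282.2, 23.8]
tool_rot: [3.135, 0.002, 1.744]
force: [0.7, -0.7, -1.4]
width: 18.1
gripper_force: 59.2
```

>>> send_rows([
  [5, [0, 0, -0.03], [0, 0, 0]],
  [5, [0, 0, 0], [0, 0, 0]],
  [24, [0, 0, 0], [0, 0, 0]],
  [45, [0, 0, 0], [0, 0, 0]],
  [50, [0, 0, 0.2], [0, 0, 0]],
  [50, [0, 0, 0.8], [0, 0, 0]],
  [50, [0, 0, 1], [0, 0, 0]],
  [50, [0, 0, 0.5], [0, 0, 0]],
])

```text
clock: 17.88
eef_pos: [494.9, 282.5, 175.7]
tool_rot: [3.131, 0.0, 1.744]
force: [-0.3, 1.5, -0.3]
width: 49.9
gripper_force: 0.0
```

```bash
python3 - <<'E'
from tip import *
for n in("top","side"):
    d=get_image(n);C=cloud(d);q=C-np.array([545,18,0]);r=np.hypot(q[...,0],q[...,1])
    k=(r<30)&(C[...,2]>113);P=C[k]
    print(n,"knob top n",k.sum(),"mid",(P.max(0)+P.min(0))/2,P.mean(0),np.percentile(P[:,2],[5,95]))
    m=((C[...,2]>4)&(C[...,2]<25)&(np.hypot(C[...,0]-500,C[...,1]-248)<105)).astype(np.uint8)
    N,L,S,_=cv2.connectedComponentsWithStats(m);i=1+S[1:,4].argmax();Q=C[L==i];rr=cv2.minAreaRect(Q[:,:2].astype(np.float32));print(" lever",rr,np.percentile(Q[:,2],[10,95]))
E
```

```text
clock 17.875 T [494.9 282.5 175.7] q [-0.89  0.66  0.51  1.84 -0.45  0.75  0.03] F [-0.3  1.5 -0.3] w 49.9
u [ 0.173 -0.985  0.   ] tilt -0.004787941508022928 heading -80.06346178938747 tip r,l,z pred [143.4   5.1 163.1]
torque [0.01 0.01 0.  ]
top knob top n 118 mid [546.84812713  16.58401534 118.52579433] [546.38107254  15.83363452 119.72555278] [115.95854308 122.58718606]
 lever ((499.68865966796875, 248.66864013671875), (23.14246940612793, 184.92433166503906), 8.128690719604492) [ 9.82017547 20.58313878]
side knob top n 88 mid [547.77356688  10.8519851  117.58119207] [547.27781314  10.26595608 118.04893131] [114.56875172 121.40531216]
 lever ((503.35052490234375, 243.9721221923828), (23.833343505859375, 183.19749450683594), 11.161314964294434) [ 8.40392573 19.20478885]
```

>>> send_rows([
  [50, [0.18, -0.9, 0.1], [0.65, 0.11, 0]],
  [50, [0.18, -0.9, 0.1], [0.65, 0.11, 0]],
  [50, [0.18, -0.9, 0], [0, 0, 0]],
  [50, [0.18, -0.9, 0], [0, 0, 0]],
  [50, [0.16, -0.9, -0.2], [0, 0, 0]],
  [50, [0, 0, 0], [0, 0, 0]],
])

```text
clock: 18.73
eef_pos: [546.0, 5.8, 170.9]
tool_rot: [3.137, -0.11, 1.735]
force: [-0.4, -0.2, -0.7]
width: 49.8
gripper_force: 0.0
```

>>> send_rows([
  [50, [0.01, 0.07, -0.3], [0, 0, 0]],
  [50, [0.01, 0.05, -0.3], [0, 0, 0]],
  [50, [0, 0.02, -0.2], [0, 0, 0]],
  [50, [0, 0, -0.1], [0, 0, 0]],
  [50, [0, 0, -0.05], [0, 0, 0]],
  [50, [0, 0, 0], [0, 0, 0]],
])

```text
clock: 19.48
eef_pos: [547.7, 20.5, 115.0]
tool_rot: [3.134, -0.113, 1.744]
force: [-0.1, -0.5, -0.1]
width: 49.9
gripper_force: 0.0
```

```bash
python3 - <<'E'
from tip import *
pic("t5.png",("side","top"),c=B+[0,0,105],h=45)
E
```

```text
clock 19.475 T [547.7  20.5 115. ] q [-0.23  0.71  0.33  1.92 -0.57  0.64  0.67] F [-0.1 -0.5 -0.1] w 49.9
u [ 0.172 -0.979 -0.113] tilt 6.495193638852272 heading -80.04838420778617 tip r,l,z pred [-121.6   -2.3   88.3]
torque [-0.15  0.03  0.  ]
side crop origin 260 138 scale 3.473684210526316 tip px [350.7 219.2]
top crop origin 237 144 scale 3.473684210526316 tip px [347.3 178.7]
```

View pics/t5.png

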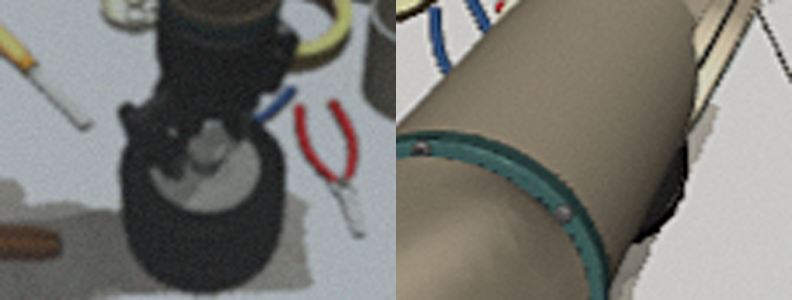

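The fingers straddle the knob at side-crop (210,140), but y is about 5 mm too far. I'll correct that and close.

>>> send_rows([
  [50, [0, -0.09, -0.03], [0, 0, 0]],
  [50, [0, 0, 0], [0, 0, 0]],
  [10, [0, 0, 0], [0, 0, 0]],
  [10, [0, 0, 0], [0, 0, 0]],
  [10, [0, 0, 0], [0, 0, 0]],
  [10, [0, 0, 0], [0, 0, 0]],
])

```text
clock: 20.32
eef_pos: [547.5, 15.2, 113.3]
tool_rot: [3.135, -0.114, 1.744]
force: [-1.8, -0.5, 5.4]
width: 24.3
gripper_force: 58.8
```

>>> send_rows([
  [10, [0, 0, 0.04], [0, 0, 0]],
  [10, [0, 0, 0.04], [0, 0, 0]],
  [10, [0, 0, 0], [0, 0, 0]],
])

```text
clock: 20.7
eef_pos: [547.0, 16.2, 117.7]
tool_rot: [3.136, -0.115, 1.745]
force: [-1.8, 3.0, -1.8]
width: 24.2
gripper_force: 59.3
```

>>> send_rows([
  [10, [0, 0, 0.04], [0.3, 0.05, 0]],
  [10, [0, 0, 0.04], [0.3, 0.05, 0]],
  [10, [0, 0, 0], [0, 0, 0]],
])

```text
clock: 21.08
eef_pos: [548.4, 13.3, 123.1]
tool_rot: [3.133, -0.166, 1.742]
force: [-0.0, 0.3, -1.3]
width: 24.3
gripper_force: 59.4
```

>>> send_rows([
  [10, [0, 0, 0.1], [0, 0, 0]],
  [10, [0, 0, 0.2], [0, 0, 0]],
  [10, [0, 0, 0.4], [0, 0, 0]],
  [10, [0, 0, 0.5], [0, 0, 0]],
  [10, [0, 0, 0], [0, 0, 0]],
])

```text
clock: 21.7
eef_pos: [549.3, 15.2, 197.4]
tool_rot: [3.129, -0.165, 1.746]
force: [-0.4, 0.3, -2.0]
width: 24.1
gripper_force: 59.4
```

```bash
python3 - <<'E'
from tip import *
d=get_image("side");C=cloud(d)
k=(np.hypot(C[...,0]-546,C[...,1]-17)<30);P=C[k];print("over barrel z pct",np.percentile(P[:,2],[5,25,50,75,95]))
E
```

```text
clock 21.7 T [549.3  15.2 197.4] q [-0.22  0.59  0.37  1.85 -0.51  0.83  0.63] F [-0.4  0.3 -2. ] w 24.1
u [ 0.172 -0.971 -0.165] tilt 9.471982519100438 heading -79.9567271321139 tip r,l,z pred [-125.6   -3.2  164.4]
torque [-0.22  0.02 -0.03]
over barrel z pct [ 61.78451032  65.97602139 175.59438759 202.82830622 246.29789689]
```

>>> send_rows([
  [10, [-0.1, -0.4, 0.1], [-0.6, -0.1, 0]],
  [10, [-0.2, -0.6, 0], [-0.6, -0.1, 0]],
  [10, [-0.2, -0.6, 0], [-0.67, -0.12, 0]],
  [10, [-0.2, -0.6, -0.2], [0, 0, 0]],
  [10, [-0.12, -0.3, -0.6], [0, 0, 0]],
  [10, [0, 0, -0.7], [0, 0, 0]],
  [10, [0, 0, -0.6], [0, 0, 0]],
  [10, [0, 0, 0], [0, 0, 0]],
])

```text
clock: 22.75
eef_pos: [495.7, -134.0, 72.1]
tool_rot: [3.141, -0.004, 1.744]
force: [0.4, -0.2, -1.3]
width: 24.0
gripper_force: 59.4
```

```bash
python3 - <<'E'
from tip import *
d=get_image("side");C=cloud(d);g=d["img"].mean(2)
q=C-T;r=np.hypot(q[...,0],q[...,1]);k=(r<40)&(r>16)&(q[...,2]<-8)&(q[...,2]>-45)&(g>60);P=C[k];a=np.linalg.lstsq(np.c_[P[:,:2]-T[:2],np.ones(len(P))],P[:,2],rcond=None)[0]
for _ in range(8):
    e=P[:,2]-np.c_[P[:,:2]-T[:2],np.ones(len(P))]@a;j=abs(e)<3.5;a=np.linalg.lstsq(np.c_[P[j,:2]-T[:2],np.ones(j.sum())],P[j,2],rcond=None)[0]
print(len(P),j.sum(),"flange slopes deg",np.degrees(a[:2]),"flange z at axis",a[2])
E
```

```text
clock 22.75 T [ 495.7 -134.    72.1] q [ 0.01  0.74  0.31  2.04 -0.51  0.44  0.89] F [ 0.4 -0.2 -1.3] w 24.0
u [ 0.173 -0.985 -0.004] tilt 0.24390888408949007 heading -80.06321013102726 tip r,l,z pred [-267.1   75.3   58.9]
torque [0.02 0.02 0.05]
301 286 flange slopes deg [-0.93882237  0.32439567] flange z at axis 52.28246471723656
```

>>> send_rows([
  [10, [0, 0, -0.25], [0, 0, 0]],
  [10, [0, 0, -0.2], [0, 0, 0]],
  [10, [0, 0, -0.08], [0, 0, 0]],
  [10, [0, 0, -0.02], [0, 0, 0]],
  [10, [0, 0, 0], [0, 0, 0]],
])

```text
clock: 23.42
eef_pos: [498.5, -134.9, 41.8]
tool_rot: [3.135, -0.001, 1.745]
force: [1.0, -0.2, -2.0]
width: 24.5
gripper_force: 59.4
```

>>> send_rows([
  [10, [0, 0, -0.03], [0, 0, 0]],
  [10, [0, 0, 0], [0, 0, 0]],
])

```text
clock: 23.68
eef_pos: [498.4, -134.8, 40.0]
tool_rot: [3.135, -0.001, 1.745]
force: [-0.1, 0.5, -1.0]
width: 24.3
gripper_force: 59.4
```

>>> send_rows([
  [10, [0, 0, -0.025], [0, 0, 0]],
  [10, [0, 0, 0], [0, 0, 0]],
])

```text
clock: 23.92
eef_pos: [498.3, -134.8, 38.3]
tool_rot: [3.135, -0.001, 1.745]
force: [-0.2, 0.5, -2.1]
width: 24.0
gripper_force: 59.4
```

>>> send_rows([
  [10, [0, 0, -0.025], [0, 0, 0]],
  [10, [0, 0, 0], [0, 0, 0]],
])

```text
clock: 24.18
eef_pos: [498.4, -134.6, 37.2]
tool_rot: [3.135, -0.001, 1.745]
force: [-1.1, 1.1, 3.4]
width: 23.9
gripper_force: 60.2
```

Contact with the bench. I'll release and retreat.

>>> send_rows([
  [30, [0, 0, 0], [0, 0, 0]],
  [55, [0, 0, 0], [0, 0, 0]],
  [55, [0, 0, 0.1], [0, 0, 0]],
  [55, [0, 0, 0.5], [0, 0, 0]],
  [55, [0, 0, 1], [0, 0, 0]],
  [55, [0, 0, 1], [0, 0, 0]],
  [55, [0, 0, 0], [0, 0, 0]],
  [55, [0, 0, 0], [0, 0, 0]],
])

```text
clock: 25.18
eef_pos: [498.1, -134.3, 193.0]
tool_rot: [3.135, -0.002, 1.745]
force: [-0.3, -0.5, 0.8]
width: 55.0
gripper_force: 0.0
```

```bash
python3 - <<'E'
from tip import *
d=get_image("side");C=cloud(d)
q=C-np.array([498,-135,0]);r=np.hypot(q[...,0],q[...,1]);k=(r<36)&(r>18)&(C[...,2]>8)&(C[...,2]<30);P=C[k]
a=np.linalg.lstsq(np.c_[P[:,:2]-[498,-135],np.ones(len(P))],P[:,2],rcond=None)[0];print("lid flange slopes",np.degrees(a[:2]),"z",a[2],len(P),"knob",np.percentile(C[r<12][:,2],[50,90]))
q=C-B;r=np.hypot(q[...,0],q[...,1]);k=(C[...,2]>84)&(C[...,2]<92)&(r<75);print("barrel circ",cv2.minEnclosingCircle(C[k][:,:2].astype(np.float32)))
m=((C[...,2]>4)&(C[...,2]<25)&(np.hypot(C[...,0]-500,C[...,1]-248)<105)).astype(np.uint8)
N,L,S,_=cv2.connectedComponentsWithStats(m);i=1+S[1:,4].argmax();Q=C[L==i];print("lever",cv2.minAreaRect(Q[:,:2].astype(np.float32)),np.percentile(Q[:,2],[10,95]))
E
```

```text
clock 25.175 T [ 498.1 -134.3  193. ] q [-0.11  0.56  0.48  1.96 -0.39  0.71  0.78] F [-0.3 -0.5  0.8] w 55.0
u [ 0.173 -0.985 -0.002] tilt 0.08670026433714552 heading -80.01828125573395 tip r,l,z pred [-267.9   72.8  180.2]
torque [-0.02 -0.02  0.01]
lid flange slopes [-0.60605243 -1.04009873] z 17.57186491423893 268 knob [566.71170254 593.49343664]
barrel circ ((522.2276611328125, 37.97547912597656), 55.14960861206055)
lever ((499.94915771484375, 246.49526977539062), (19.080562591552734, 192.1183319091797), 10.469429016113281) [ 8.148924   19.67210905]
```

```bash
python3 -c "
from cell import ctrl
print(ctrl.finish_job())"
```

```text
the job is handed in; nothing more can be done
None
```

I prised the lid up with the lever, pulled it off by its knob and handed the job in at about 25 s of the 61 s limit. The last side-camera check showed the lid flat on the bench, knob up, and the lever lying flat. The arm blocked the final view of the barrel, I did not re-measure the other things, and the hand-in returned no verdict.

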